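Set the overload stop of a portioning scale

TASK

Set the scale's overload stop: stand the brass check weight upright in the middle of the blue ring on the scale's pan and let go of it, then turn the black thumbscrew clockwise until it seats, and back it off a quarter turn. Finish holding the thumbscrew there between the fingers, so that its lock nut can be tightened; leave the steel weight, the cup and the bottle where they are.

Things in the scene. Friction and masses are not known exactly. Their poses are not given: they have to be found in the camera images.
- scale: White table-top scale, fixed to the table, 170 x 300 mm, body top 60 mm above the table. Origin: under its centre, on the table; x points to its rear (the display is on its -x face), y to its left. Steel pan on its right (-y) half, thumbscrew turret on its left (+y) half. Its position and yaw vary.
- pan_ring (a point): Centre of the blue ring (62 mm outside, 54 inside diameter) on the flat rimless steel pan, 130 x 130 mm; on the pan's top face, 71 mm above the table unloaded, at (0, -70) mm in the scale's frame. The pan is sprung and sinks about 2 mm under the check weight (5 mm at most). Axes as the scale's.
- screw_grip (a point): On the thumbscrew's vertical axis, where to grip it, 106 mm above the table, (0, 85) mm in the scale's frame. Black upright bar, 42 long, 12 thick, 82 to 117 mm above the table, over a brass collar (34 wide, 76-82 high) on an aluminium turret (68 wide, top 75 high). Does not rise or sink. Its x axis turns with it, along the bar; the wing on its -x side has a yellow stripe.
- stop_screw (a joint): Thumbscrew angle, rad: 0 = seated (hard stop; yellow-striped wing points to the scale's front, at the red mark), growing counter-clockwise seen from above (backed off) up to 4.0; starts at 1.1 to 2.6. A quarter turn back is 1.571: striped wing at the black mark on the scale's right, toward the pan. Friction 0.05 N m; stays where left.
- check_weight: Brass check weight, 500 g, 60 mm tall, standing on the table: round body 44 mm in diameter up to 40 mm height, with a round head of 22 mm diameter from 51 to 60 mm. Origin: centre of its underside; z up its axis. Grip it round the body.
- small_weight: Steel weight of the same form, 200 g, 32 mm in diameter, 47 mm tall; bystander, not to be moved. Origin: centre of its underside.
- paper_cup: White open cup, 74 mm across the rim, 85 mm tall, standing on the table; bystander. Origin: centre of its underside.
- dark_bottle: Dark bottle with a steel cap and plain white label, 62 mm in diameter, 210 mm tall, standing on the table; bystander. Origin: centre of its underside.
Mind the look-alikes: they are no part of the job. What is shaped like the check_weight but red is not meant.

How it is judged:
On the way, in this order (a step that is already met when the one before it is completed fails the run):
1. the check weight stands on the pan's ring, let go (horizontal distance between check_weight and pan_ring below 0.012 m and z of check_weight in the frame of pan_ring between -0.004 and 0.004 m and angle between check_weight's own z axis and vertical below 0.1 rad and linear speed of check_weight below 0.02 m/s and contact force between each of the arm, the fingers and check_weight below 0.1 N), for 0.3 s.
2. with the weight on the ring, the thumbscrew is turned until it seats (value of joint stop_screw below 0.08 rad and horizontal distance between check_weight and pan_ring below 0.012 m), for 0.1 s.
At the end, for the whole second after the job is handed in: Thumbscrew still, 1.571 rad (within 0.26) back from its seat, held with over 2 N, grasp point within 25 mm of its grip point; brass weight upright and free on the pan, within 12 mm of the ring's centre; steel weight, cup and bottle within 30 mm of their starts (all of step 1 and value of joint stop_screw between 1.31 and 1.83 rad and velocity of joint stop_screw between -0.1 and 0.1 rad/s and contact force between the fingers and stop_screw above 2 N and distance between the grasp point and screw_grip below 0.025 m and distance of each of small_weight, paper_cup, dark_bottle from where it was at the start of the episode below 0.03 m); the arm keeps its last pose, push and grip.
It fails at once if the check weight is tipped over (angle between check_weight's own z axis and vertical above 0.7 rad).
It fails at once if a bystander is disturbed (distance of any of small_weight, paper_cup, dark_bottle from where it was at the start of the episode above 0.03 m).
It also fails if it takes over 69 s, if anything falls off the work surface, if the arm or the gripper's body presses on something with over 40 N, if the wrist force passes 120 N, or if a joint passes its speed limit or range.

ROBOT

A 7-joint arm with a two-finger parallel gripper is mounted at the origin on the work surface. World frame = base frame: x ahead of the robot, y to its left, z up, the work surface at z = 0. Lengths are in m, angles in rad, forces in N, time in s.
With the tool pointing down it reaches from about 0.425 to 0.825 m from the base axis. Payload 3.6 kg.
Tool frame: the origin (TCP) lies midway between the tips of the shut fingers; the grasp point (between the pads) lies 19 mm behind it (env.grip_depth is the distance from the TCP to the grasp point, in m); y points along the fingers, z is the direction in which the jaws open and shut, and the axes are right-handed (so a half turn about y gives the same grasp; the last joint's range is limited). The gripper opens to 93 mm and grips with 3 to 60 N. Pads are 15 mm wide; open, the fingers measure 128 mm over their backs; the gripper's body (75 mm by 188 mm) begins 65 mm behind the grasp point.
Start: joints at [-1.315, 0.615, -0.013, 1.423, 0.008, 1.103, -0.04], TCP at [0.181, 0.624, 0.219] pointing down, gripper open.
Joint ranges: [-3.12, 3.12], [-0.3, 2.06], [-1.34, 1.32], [0.26, 2.42], [-1.36, 4.5], [0.01, 1.98], [-2.84, 2.84]. Speed limits (rad/s): [2.79, 2.79, 3.14, 3.14, 3.14, 3.14, 3.14].

INTERFACE

Orientations are given as [roll, pitch, yaw] about the fixed x, y, z axes, in that order (R = Rz(yaw) Ry(pitch) Rx(roll)).
In Python, from workcell import telemetry, vision, env gives the robot as it stands.
- The arm moves only by the tool carry_out, never from a script. Its argument "steps" is a list of rows, each an object with "xyz": the shift along the tool's x, y, z in m, a list of three; "roll": the turn about the tool's y in degrees. A call has exactly 10 rows; each row shifts and turns the commanded pose from where the row before left it, along the tool's axes as they then stand; what a row does not reach is not made up. A row lasts 1/10 s, in which the tool goes at most 50 mm and 8.59 degrees, less where a joint would pass 70% of its speed; a pose out of reach is approached as far as the arm can. A call with a gripper value outside its range is refused whole. "hand" is the closure, from 0 (fully open) to 1 (shut), set as the call begins (left out, the last holds). The fingers move at their own pace and stop on an object; the grip force is fixed at half the most. Time passes only in rows, so rows that do not move let the fingers close, or fill a call up. It gives the time, the measured TCP pose, the force and the opening at its end, in the units of the state.
- telemetry.get_obs(): the state, without advancing time (a new reading comes with each control period).
- vision.get_image(name): name is "scene" or "top" or "wrist"; returns (picture, depth): 480x640x3 uint8, red, green, blue; 480x640 float32, m along the optical axis (not along the pixel's ray), 0 where there is no reading.
- vision.camera_info(name): a dict with "fx", "fy", "cx", "cy" (pixels), "cam_to_world" (4x4, takes a point from camera to world coordinates). Camera axes: x right, y up, looking along -z (the intrinsics and any distortion apply to the point x, -y, -z); pixel columns grow to the right and rows downward; lengths in m; the calibration is good to about 2 mm. A picture is of the moment at which its call begins: read the wrist's pose just before it. camera_info takes no time and is no camera call; for the wrist camera it gives the pose at the moment of the call.
- env.finish_job(): hands the job in, once; it reports no verdict.
The state is a dict: "t": time; "joint_pos": joint angles; "qvel": joint speeds; "joint_torque": joint torques, N m; "position": TCP position; "eef_rot": TCP orientation; "contact_force": force on the tool from outside, world axes, zero at the start; "wrist_torque": the same for the moment, N m; "opening": opening from 0.0 (shut) to 1.0 (fully open).
Only numpy, scipy, OpenCV 4.12 (cv2) and the standard library are available. Lean on these libraries where they do the work, as an engineer would, in place of code of your own. Each camera call takes 0.05 s, during which the arm holds its last target.

## Working session

There is one attempt and no reset: what is moved stays moved. The work goes in short steps, Python scripts to look and compute and a tool call to move; the robot and the scene stay as the last step left them, time stands still between calls to the robot, and variables do not carry over. Pictures are saved under pics/ and viewed, and the job is handed in when it is done.

Besides the shell and the picture viewer there is one more tool, called as name(argument=value, ...), one argument or row to a line, values as JSON. carry_out: Moves the arm, as the interface text tells. Its arguments: {"type":"object","properties":{"steps":{"type":"array","items":{"type":"object","properties":{"xyz":{"type":"array","items":{"type":"number"}},"roll":{"type":"number"}}}},"hand":{"type":"number"}},"required":["steps"]}

```bash
ls; mkdir -p pics; python3 - <<'E'
from workcell import telemetry, vision, env
import cv2,numpy as np
o=telemetry.get_obs()
for k in o: print(k,np.round(o[k],3))
print(env.grip_depth)
for n in ["scene","top"]:
    im,d=vision.get_image(n); np.savez('pics/%s0.npz'%n,im=im,d=d,**{k:v for k,v in vision.camera_info(n).items()})
    print(n,vision.camera_info(n))
    cv2.imwrite('pics/%s0.png'%n,im[...,::-1])
E
```

```text
pics
t 0.0
joint_pos [-1.316  0.616 -0.013  1.425  0.008  1.103 -0.04 ]
qvel [ 0.001  0.     0.    -0.002 -0.    -0.001  0.   ]
joint_torque [ 0.0000e+00 -4.5894e+01  2.0900e-01 -1.6575e+01 -6.1000e-02  2.0000e-02
  0.0000e+00]
position [0.181 0.624 0.218]
eef_rot [-1.573 -0.    -0.282]
contact_force [ 0.375 -0.251 -0.55 ]
wrist_torque [-0.006 -0.011  0.001]
opening 1.002
0.0188
scene {'fx': 440.2962298703, 'fy': 440.2962298703, 'cx': 319.46694001777723, 'cy': 237.27905802852786, 'cam_to_world': array([[ 0.87420364, -0.25417777,  0.41371687,  1.02301579],
       [ 0.48550161,  0.47072038, -0.73668888, -0.70002215],
       [-0.00749502,  0.84487631,  0.53490919,  0.64030824],
       [ 0.        ,  0.        ,  0.        ,  1.        ]])}
top {'fx': 508.5595188863975, 'fy': 508.5595188863975, 'cx': 316.0229952832089, 'cy': 241.88417317253538, 'cam_to_world': array([[ 0.00268784,  0.98537239, -0.17039372,  0.38303509],
       [-0.99997148,  0.00144572, -0.00741334,  0.06961274],
       [-0.00705856,  0.17040879,  0.98534817,  1.36567386],
       [ 0.        ,  0.        ,  0.        ,  1.        ]])}
```

View pics/scene0.png

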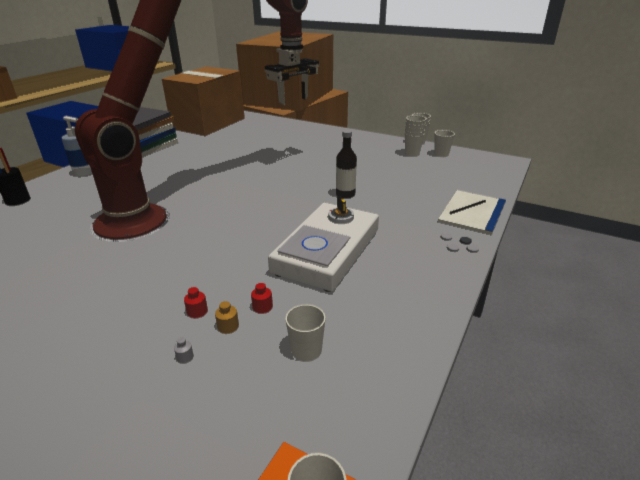

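View pics/top0.png

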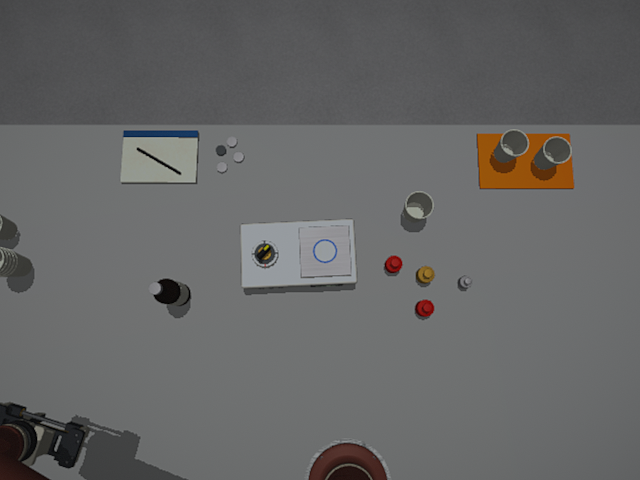

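The top view shows the brass weight at (426,275), with red look-alikes at (394,264) and (425,308). The steel weight is at (465,283), the ring at (325,251), the screw at (265,253), the bottle at about (170,292) and the cup at (418,207). Next I'll measure these.

```bash
cat > h.py <<'E'
import numpy as np,cv2
def ray(ci,u,v):
    T=np.array(ci['cam_to_world']);d=np.array([(u-ci['cx'])/ci['fx'],-(v-ci['cy'])/ci['fy'],-1.])
    return T[:3,3],T[:3,:3]@d
def onz(ci,u,v,z):
    o,d=ray(ci,u,v); return o+d*(z-o[2])/d[2]
def pts(ci,d):
    v,u=np.mgrid[:480,:640]; T=np.array(ci['cam_to_world'])
    P=np.stack([(u-ci['cx'])/ci['fx']*d,-(v-ci['cy'])/ci['fy']*d,-d],-1)
    P=P@T[:3,:3].T+T[:3,3]; P[d<=0]=np.nan; return P
E
python3 - <<'E'
from h import *
for n in ["top","scene"]:
    z=np.load('pics/%s0.npz'%n); ci={k:z[k] for k in ['fx','fy','cx','cy','cam_to_world']}
    im=z['im'];P=pts(ci,z['d']);hsv=cv2.cvtColor(im,cv2.COLOR_RGB2HSV)
    def comps(m,name,amin=15):
        k,l,s,c=cv2.connectedComponentsWithStats(m.astype(np.uint8))
        for i in range(1,k):
            if s[i,4]>=amin:
                q=P[l==i]; zz=q[:,2]; t=q[zz>np.nanpercentile(zz,75)-.004]
                print(n,name,s[i],c[i].round(1),'mean',np.nanmean(q,0).round(4),'zmax',np.nanmax(zz).round(3),'top',np.nanmean(t,0).round(4))
    H,S,V=[hsv[...,i].astype(int) for i in range(3)]
    comps((H>12)&(H<25)&(S>130)&(V>60),'brass')
    comps(((H<6)|(H>174))&(S>170)&(V>80),'red')
    comps((H>105)&(H<128)&(S>100)&(V>60),'blue')
    comps((H>=22)&(H<35)&(S>120)&(V>60),'yel',4)
    if n=='top':
        for uv in [(245,226),(352,222),(354,284),(243,288)]: print(uv,onz(ci,*uv,.06).round(3))
    c={'top':im[200:310,220:480],'scene':im[180:370,150:400]}[n]
    cv2.imwrite('pics/%s_c.png'%n,cv2.resize(c[...,::-1],None,fx=3,fy=3,interpolation=cv2.INTER_CUBIC))
E
```

```text
top brass [ 477  134   97   55 3376] [520.3 166. ] mean [ 0.8331 -0.4868  0.006 ] zmax 0.092 top [ 0.8336 -0.4883  0.0072]
top brass [262 251   9   9  40] [267.  255.5] mean [0.5697 0.2045 0.0807] zmax 0.086 top [0.5708 0.2034 0.082 ]
top brass [418 266  16  17 208] [425.5 274. ] mean [ 0.5268 -0.2054  0.0455] zmax 0.065 top [ 0.5291 -0.2089  0.0595]
top red [386 256  16  16 186] [393.6 263.3] mean [ 0.5549 -0.1232  0.0462] zmax 0.066 top [ 0.5565 -0.1263  0.0598]
top red [417 300  17  16 200] [425.2 307.5] mean [ 0.4405 -0.2017  0.046 ] zmax 0.065 top [ 0.4414 -0.2044  0.0588]
top blue [123 131  75   6 443] [160.4 133.5] mean [0.9251 0.5173 0.0135] zmax 0.024 top [0.9245 0.5144 0.0146]
top blue [313 240  24  23  88] [324.2 250.6] mean [0.5838 0.0582 0.0709] zmax 0.076 top [0.5843 0.0573 0.0714]
top yel [263 245   6   6  22] [265.7 247.3] mean [0.5851 0.2042 0.117 ] zmax 0.121 top [0.585  0.2042 0.1174]
top yel [265 254   6   6  11] [267.9 256.4] mean [0.5676 0.2021 0.0803] zmax 0.084 top [0.5692 0.2004 0.0825]
(245, 226) [0.651 0.266 0.06 ]
(352, 222) [ 0.662 -0.015  0.06 ]
(354, 28
[... 2298 characters left out ...]
62  0.4027  0.0656]
scene blue [ 58 158  12   9  34] [ 63.1 162.3] mean [-1.0228  0.4311 -0.1784] zmax -0.154 top [-1.0168  0.4299 -0.1633]
scene blue [486 199  19  32 225] [495.2 214.8] mean [0.9244 0.5114 0.0133] zmax 0.017 top [0.9244 0.5114 0.0133]
scene blue [302 238  14  12  27] [306. 245.] mean [0.5709 0.0396 0.0707] zmax 0.074 top [0.5709 0.0396 0.0707]
scene blue [317 238  11  12  26] [324.  243.9] mean [0.606  0.0641 0.0707] zmax 0.073 top [0.606  0.0641 0.0707]
scene yel [341 199   4   3   9] [342.7 200. ] mean [0.5731 0.2275 0.1041] zmax 0.118 top [0.5836 0.2046 0.1172]
scene yel [343 205   2   4   5] [343.8 206.8] mean [0.5916 0.1966 0.1032] zmax 0.109 top [0.592  0.197  0.1055]
```

View pics/top_c.png

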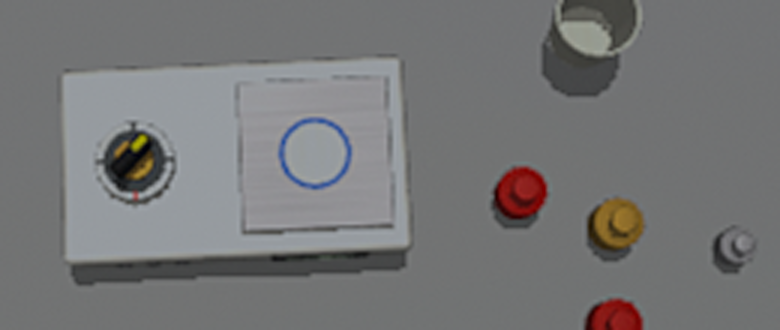

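```bash
python3 - <<'E'
from h import *
z=np.load('pics/top0.npz'); ci={k:z[k] for k in ['fx','fy','cx','cy','cam_to_world']}
im=z['im'];P=pts(ci,z['d'])
for nm,(u0,u1,v0,v1),zl in [('bottle',(145,195,275,320),(.19,.23)),('bot2',(145,195,275,320),(.03,.15)),('cup',(395,440,185,235),(.075,.1)),('steel',(455,475,272,295),(.04,.06)),('brass',(415,437,263,287),(.05,.07)),('turret',(240,290,230,280),(.07,.08)),('bar',(240,290,230,280),(.11,.125)),('body',(230,300,210,300),(.055,.066)),('bodyall',(230,370,210,300),(.055,.066))]:
    q=P[v0:v1,u0:u1].reshape(-1,3); q=q[(q[:,2]>zl[0])&(q[:,2]<zl[1])]
    print(nm,len(q),q.mean(0).round(4),q.min(0).round(3),q.max(0).round(3))
    if nm in('bar','bodyall'): print(cv2.minAreaRect((q[:,:2]*1000).astype(np.float32)), np.linalg.eigh(np.cov(q[:,:2].T)))
hsv=cv2.cvtColor(im,cv2.COLOR_RGB2HSV).astype(int)
m=(hsv[...,0]>105)&(hsv[...,0]<128)&(hsv[...,1]>60);m[:, :300]=0;m[:230]=0;m[280:]=0;m[:,350:]=0
v,u=np.where(m);W=np.array([onz(ci,a,b,.071) for a,b in zip(u,v)])
print('ring',cv2.minEnclosingCircle((W[:,:2]*1000).astype(np.float32)),cv2.fitEllipse((W[:,:2]*1000).astype(np.float32)))
for n,zz in (('head',.06),):
    print(onz(ci,427.5,273,.06))
E
```

```text
bottle 145 [0.4766 0.4438 0.2079] [0.463 0.431 0.194] [0.49  0.459 0.214]
bot2 549 [0.4734 0.4287 0.1124] [0.446 0.413 0.031] [0.507 0.471 0.15 ]
cup 149 [ 0.7074 -0.1904  0.0831] [ 0.668 -0.223  0.075] [ 0.74  -0.152  0.09 ]
steel 31 [ 0.5103 -0.3136  0.0466] [ 0.503 -0.32   0.044] [ 0.517 -0.307  0.053]
brass 60 [ 0.5291 -0.2089  0.0595] [ 0.52  -0.22   0.053] [ 0.539 -0.199  0.065]
turret 370 [0.5764 0.21   0.0748] [0.544 0.177 0.07 ] [0.61  0.244 0.08 ]
bar 79 [0.5769 0.2103 0.1155] [0.561 0.194 0.111] [0.594 0.226 0.121]
((577.29638671875, 209.6215057373047), (11.460681915283203, 42.19519805908203), 46.97488021850586) EighResult(eigenvalues=array([1.12236525e-05, 1.44622843e-04]), eigenvectors=array([[-0.69372924, -0.7202359 ],
       [-0.7202359 ,  0.69372924]]))
body 3005 [0.5771 0.1958 0.0596] [0.491 0.123 0.055] [0.665 0.277 0.066]
bodyall 4107 [0.5774 0.1531 0.0597] [ 0.491 -0.027  0.055] [0.671 0.277 0.066]
((580.6583251953125, 125.6262435913086), (171.12478637695312, 299.05389404296875), 2.8018109798431396) EighResult(eigenvalues=array([0.00310218, 0.00715122]), eigenvectors=array([[-0.99975327, -0.0222124 ],
       [-0.0222124 ,  0.99975327]]))
ring ((584.1143188476562, 57.10772705078125), 31.347864151000977) ((584.1506958007812, 57.30337142944336), (57.83202362060547, 58.417781829833984), 91.05502319335938)
[ 0.52795301 -0.20776372  0.06      ]
```

carry_out(
  hand=0,
  steps=[
    {"xyz": [0,-0.045,0]},
    {"xyz": [0,-0.045,0]},
    {"xyz": [0.04,0,-0.03]},
    {"xyz": [0.04,0,-0.03]},
    {"xyz": [0.04,0,-0.03]},
    {"xyz": [0.04,0,-0.03]},
    {"xyz": [0.04,0,-0.03]},
    {"xyz": [0.04,0,-0.03]},
    {"xyz": [0.04,0,-0.03]},
    {"xyz": [0.04,0,-0.03]},
  ],
)

```text
invalid input at $.steps[0]: expected keys xyz, roll
```

carry_out(
  hand=0,
  steps=[
    {"xyz": [0,-0.045,0],"roll": 0},
    {"xyz": [0,-0.045,0],"roll": 0},
    {"xyz": [0.04,0,-0.03],"roll": 0},
    {"xyz": [0.04,0,-0.03],"roll": 0},
    {"xyz": [0.04,0,-0.03],"roll": 0},
    {"xyz": [0.04,0,-0.03],"roll": 0},
    {"xyz": [0.04,0,-0.03],"roll": 0},
    {"xyz": [0.04,0,-0.03],"roll": 0},
    {"xyz": [0.04,0,-0.03],"roll": 0},
    {"xyz": [0.04,0,-0.03],"roll": 0},
  ],
)

```text
t: 1.1
position: [0.4221, 0.3028, 0.3084]
eef_rot: [-1.571, 0.0, -0.282]
contact_force: [0.4, 0.1, -0.2]
opening: 1.003
```

carry_out(
  steps=[
    {"xyz": [0.022,0,-0.041],"roll": 0},
    {"xyz": [0.022,0,-0.041],"roll": 0},
    {"xyz": [0.022,0,-0.041],"roll": 0},
    {"xyz": [0.022,0,-0.041],"roll": 0},
    {"xyz": [0.022,0,-0.041],"roll": 0},
    {"xyz": [0.022,0,-0.041],"roll": 0},
    {"xyz": [0.022,0,-0.041],"roll": 0},
    {"xyz": [0.022,0,-0.041],"roll": 0},
    {"xyz": [0.022,0,-0.041],"roll": 0},
    {"xyz": [0.022,0,-0.041],"roll": 0},
  ],
)

```text
t: 2.1
position: [0.5186, -0.1518, 0.3084]
eef_rot: [-1.571, 0.001, -0.281]
contact_force: [0.3, -0.4, 0.3]
opening: 1.004
```

carry_out(
  steps=[
    {"xyz": [0,0,0],"roll": 8.5},
    {"xyz": [0,0,0],"roll": 8.5},
    {"xyz": [0,0,0],"roll": 8.5},
    {"xyz": [0,0,0],"roll": 8.5},
    {"xyz": [0,0,0],"roll": 8.5},
    {"xyz": [0,0,0],"roll": 8.5},
    {"xyz": [0,0,0],"roll": 8.5},
    {"xyz": [0,0,0],"roll": 8.5},
    {"xyz": [0,0,0],"roll": 8.5},
    {"xyz": [0,0,0],"roll": 8.5},
  ],
)

```text
t: 3.1
position: [0.5184, -0.1499, 0.3082]
eef_rot: [-1.572, 0.0, -1.771]
contact_force: [-0.7, -0.3, -0.2]
opening: 1.0
```

```bash
cat >> h.py <<'E'
from workcell import telemetry, vision, env
def snap(n,name):
    o=telemetry.get_obs();ci=vision.camera_info(n);im,d=vision.get_image(n)
    cv2.imwrite('pics/%s.png'%name,im[...,::-1]);return o,ci,im,d
def tool(o,tgt):
    R=Rz(o['eef_rot']);return R.T@(np.array(tgt)-o['position'])
def Rz(e):
    from scipy.spatial.transform import Rotation as Q
    return Q.from_euler('xyz',e).as_matrix()
E
python3 - <<'E'
from h import *
o,ci,im,d=snap('wrist','w1')
print(o['t'],o['position'],o['eef_rot'],o['joint_pos'],ci['cam_to_world'].round(3))
E
```

```text
3.1 [ 0.51836273 -0.14988292  0.30818395] [-1.57200440e+00  1.86804029e-04 -1.77125022e+00] [-0.1793873   0.41303838  0.63365102  1.61387299 -0.25766514  1.2009332
  0.30776125] [[ 0.98   0.192  0.053  0.533]
 [-0.199  0.946  0.258 -0.078]
 [-0.001 -0.263  0.965  0.473]
 [ 0.     0.     0.     1.   ]]
```

View pics/w1.png

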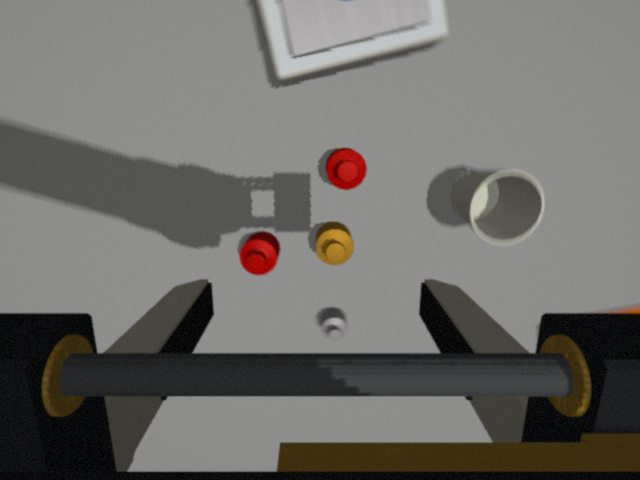

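```bash
python3 - <<'E'
from h import *
o,ci,im,d=snap('wrist','w2')
P=pts(ci,d);hsv=cv2.cvtColor(im,cv2.COLOR_RGB2HSV).astype(int)
m=(hsv[...,0]>12)&(hsv[...,0]<25)&(hsv[...,1]>130)&(hsv[...,2]>60);m[:200]=0;m[280:]=0
q=P[m];
for a,b in((.053,.07),(.034,.046)):
    t=q[(q[:,2]>a)&(q[:,2]<b)];print(len(t),t.mean(0).round(4),(t.max(0)+t.min(0))/2,np.ptp(t,axis=0).round(3))
print(o['t'])
E
```

```text
317 [ 0.528  -0.2059  0.0582] [ 0.52811179 -0.20634487  0.0569258 ] [0.021 0.021 0.008]
771 [ 0.5285 -0.203   0.0395] [ 0.52837803 -0.20637215  0.03866952] [0.042 0.043 0.009]
3.15
```

carry_out(
  hand=0.25,
  steps=[
    {"xyz": [0,0,0],"roll": 8},
    {"xyz": [0,0,0],"roll": 8},
    {"xyz": [0,0,0],"roll": 8},
    {"xyz": [0,0.04,0],"roll": 0},
    {"xyz": [0,0.04,0],"roll": 0},
    {"xyz": [0,0.04,0],"roll": 0},
    {"xyz": [0,0.03,0],"roll": 0},
    {"xyz": [0,0,0],"roll": 0},
    {"xyz": [0,0,0],"roll": 0},
    {"xyz": [0,0,0],"roll": 0},
  ],
)

```text
t: 4.2
position: [0.5199, -0.151, 0.1605]
eef_rot: [-1.567, 0.001, -2.183]
contact_force: [0.8, -0.5, 0.4]
opening: 0.747
```

```bash
python3 - <<'E'
from h import *
o=telemetry.get_obs();print(tool(o,[.5285,-.207,.1605]).round(4),o['eef_rot'],o['position'])
E
```

```text
[0.0409 0.0001 0.0392] [-1.56729828e+00  1.01292105e-03 -2.18331503e+00] [ 0.51992816 -0.15101254  0.16051637]
```

carry_out(
  steps=[
    {"xyz": [0.0205,0,0.0195],"roll": 0},
    {"xyz": [0.0205,0,0.0195],"roll": 0},
    {"xyz": [0,0.03,0],"roll": 0},
    {"xyz": [0,0.03,0],"roll": 0},
    {"xyz": [0,0.02,0],"roll": 0},
    {"xyz": [0,0,0],"roll": 0},
    {"xyz": [0,0,0],"roll": 0},
    {"xyz": [0,0,0],"roll": 0},
    {"xyz": [0,0,0],"roll": 0},
    {"xyz": [0,0,0],"roll": 0},
  ],
)

```text
t: 5.2
position: [0.5277, -0.2064, 0.0798]
eef_rot: [-1.569, 0.001, -2.184]
contact_force: [-0.2, -1.1, -0.4]
opening: 0.746
```

```bash
python3 - <<'E'
from h import *
o,ci,im,d=snap('wrist','w3')
print(tool(o,[.5285,-.207,.010]).round(4),o['eef_rot'],o['position'])
E
```

```text
[0.0001 0.0698 0.0009] [-1.56878633e+00  5.77249443e-04 -2.18386625e+00] [ 0.52765398 -0.20636717  0.07976522]
```

View pics/w3.png

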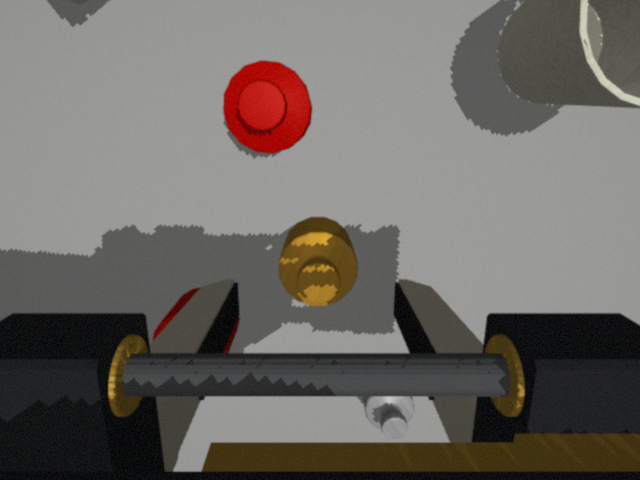

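The brass weight sits centred between the fingers at about (318,262), with red weights clear of both. Descending and gripping.

carry_out(
  steps=[
    {"xyz": [0,0.02,0],"roll": 0},
    {"xyz": [0,0.02,0],"roll": 0},
    {"xyz": [0,0.02,0],"roll": 0},
    {"xyz": [0,0.01,0],"roll": 0},
    {"xyz": [0,0,0],"roll": 0},
    {"xyz": [0,0,0],"roll": 0},
    {"xyz": [0,0,0],"roll": 0},
    {"xyz": [0,0,0],"roll": 0},
    {"xyz": [0,0,0],"roll": 0},
    {"xyz": [0,0,0],"roll": 0},
  ],
)

```text
t: 6.25
position: [0.5272, -0.2062, 0.0091]
eef_rot: [-1.57, 0.0, -2.184]
contact_force: [-0.4, 0.6, -0.4]
opening: 0.751
```

carry_out(
  hand=1,
  steps=[
    {"xyz": [0,0,0],"roll": 0},
    {"xyz": [0,0,0],"roll": 0},
    {"xyz": [0,0,0],"roll": 0},
    {"xyz": [0,0,0],"roll": 0},
    {"xyz": [0,0,0],"roll": 0},
    {"xyz": [0,0,0],"roll": 0},
    {"xyz": [0,0,0],"roll": 0},
    {"xyz": [0,0,0],"roll": 0},
    {"xyz": [0,0,0],"roll": 0},
    {"xyz": [0,0,0],"roll": 0},
  ],
)

```text
t: 7.25
position: [0.5271, -0.2064, 0.0087]
eef_rot: [-1.57, -0.0, -2.184]
contact_force: [1.3, -1.0, -1.2]
opening: 0.465
```

carry_out(
  steps=[
    {"xyz": [0,-0.02,0],"roll": 0},
    {"xyz": [0,-0.03,0],"roll": 0},
    {"xyz": [0,-0.03,0],"roll": 0},
    {"xyz": [0,-0.03,0],"roll": 0},
    {"xyz": [0,-0.03,0],"roll": 0},
    {"xyz": [0,0,0],"roll": 0},
    {"xyz": [0,0,0],"roll": 0},
    {"xyz": [0,0,0],"roll": 0},
    {"xyz": [0,0,0],"roll": 0},
    {"xyz": [0,0,0],"roll": 0},
  ],
)

```text
t: 8.25
position: [0.5261, -0.2057, 0.1472]
eef_rot: [-1.574, -0.001, -2.184]
contact_force: [0.2, -0.6, -4.5]
opening: 0.467
```

```bash
python3 - <<'E'
from h import *
o,ci,im,d=snap('wrist','w4')
print(tool(o,[.584,.057,.15]).round(4),o['eef_rot'],o['position'],o['joint_pos'].round(2))
E
```

```text
[-0.2481 -0.0027 -0.104 ] [-1.57373299e+00 -9.35495768e-04 -2.18434945e+00] [ 0.52614902 -0.20574959  0.14718726] [-0.05  0.64  0.63  1.77 -0.47  0.89  0.17]
```

View pics/w4.png

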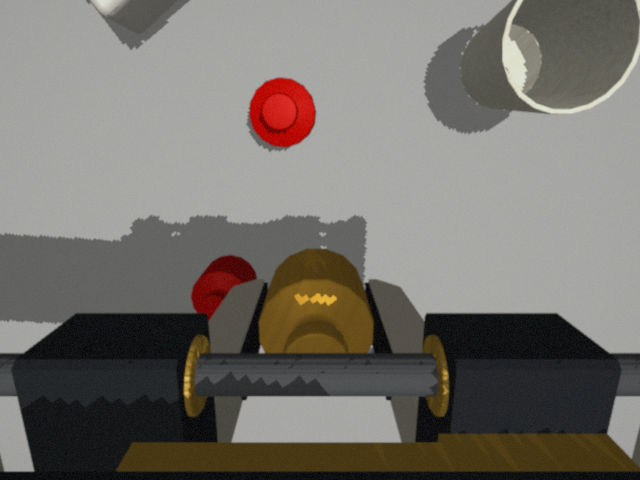

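carry_out(
  steps=[
    {"xyz": [-0.015,0,-0.006],"roll": 0},
    {"xyz": [-0.031,0,-0.013],"roll": 0},
    {"xyz": [-0.031,0,-0.013],"roll": 0},
    {"xyz": [-0.031,0,-0.013],"roll": 0},
    {"xyz": [-0.031,0,-0.013],"roll": 0},
    {"xyz": [-0.031,0,-0.013],"roll": 0},
    {"xyz": [-0.031,0,-0.013],"roll": 0},
    {"xyz": [-0.031,0,-0.013],"roll": 0},
    {"xyz": [-0.016,0,-0.007],"roll": 0},
    {"xyz": [0,0,0],"roll": 0},
  ],
)

```text
t: 9.3
position: [0.5848, 0.0607, 0.1477]
eef_rot: [-1.573, 0.001, -2.178]
contact_force: [0.4, 0.0, -5.8]
opening: 0.465
```

carry_out(
  steps=[
    {"xyz": [0,0.02,0],"roll": 0},
    {"xyz": [0,0.015,0],"roll": 0},
    {"xyz": [0,0,0],"roll": 0},
    {"xyz": [0,0,0],"roll": 0},
    {"xyz": [0,0,0],"roll": 0},
    {"xyz": [0,0,0],"roll": 0},
    {"xyz": [0,0,0],"roll": 0},
    {"xyz": [0,0,0],"roll": 0},
    {"xyz": [0,0,0],"roll": 0},
    {"xyz": [0,0,0],"roll": 0},
  ],
)

```text
t: 10.3
position: [0.5847, 0.0566, 0.1137]
eef_rot: [-1.571, -0.0, -2.184]
contact_force: [-0.6, 0.2, -5.0]
opening: 0.464
```

```bash
python3 - <<'E'
from h import *
o,ci,im,d=snap('wrist','w5')
print(o['t'],tool(o,[.584,.057,.08]).round(4),o['eef_rot'],o['position'],o['joint_pos'].round(2))
P=pts(ci,d);hsv=cv2.cvtColor(im,cv2.COLOR_RGB2HSV).astype(int)
m=(hsv[...,0]>105)&(hsv[...,0]<128)&(hsv[...,1]>60)
v,u=np.where(m);W=np.array([onz(ci,a,b,.071) for a,b in zip(u,v)])*1000
k=(abs(W[:,0]-584)<60)&(abs(W[:,1]-57)<60);W=W[k]
A=np.c_[2*W[:,:2],np.ones(len(W))];x=np.linalg.lstsq(A,(W[:,:2]**2).sum(1),rcond=None)[0]
print('ring',len(W),x[:2],np.sqrt(x[2]+x[0]**2+x[1]**2))
E
```

```text
10.3 [ 0.0001  0.0337 -0.0008] [-1.57074366e+00 -1.53390897e-05 -2.18402012e+00] [0.58471674 0.05656389 0.113702  ] [-0.51  0.71  0.62  1.74 -0.53  0.86 -0.26]
ring 1655 [579.37061229  52.16775374] 34.25352177939448
```

View pics/w5.png

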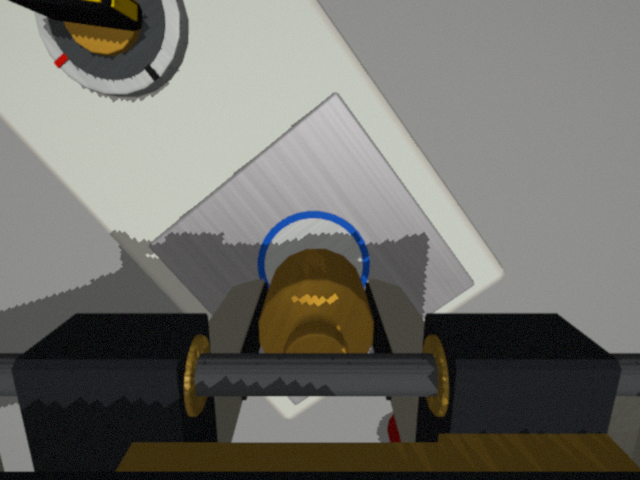

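```bash
python3 - <<'E'
from h import *
o,ci,im,d=snap('wrist','w6')
hsv=cv2.cvtColor(im,cv2.COLOR_RGB2HSV).astype(int)
m=(hsv[...,0]>105)&(hsv[...,0]<128)&(hsv[...,1]>120);m[275:]=0;m[:200]=0;m[:,:250]=0;m[:,380:]=0
v,u=np.where(m);print(u.min(),u.max(),v.min(),v.max());W=np.array([onz(ci,a,b,.071) for a,b in zip(u,v)])*1000
A=np.c_[2*W[:,:2],np.ones(len(W))];x=np.linalg.lstsq(A,(W[:,:2]**2).sum(1),rcond=None)[0]
print('ring',len(W),x[:2],np.sqrt(x[2]+x[0]**2+x[1]**2), tool(o,[*x[:2]/1000,.08]).round(4))
E
```

```text
258 369 211 274
ring 1224 [584.29803207  58.81490371] 28.756830324134235 [-0.0016  0.0337 -0.0016]
```

carry_out(
  steps=[
    {"xyz": [-0.001,0.01,-0.001],"roll": 0},
    {"xyz": [0,0.01,0],"roll": 0},
    {"xyz": [0,0.008,0],"roll": 0},
    {"xyz": [0,0.002,0],"roll": 0},
    {"xyz": [0,0.002,0],"roll": 0},
    {"xyz": [0,0.001,0],"roll": 0},
    {"xyz": [0,0.001,0],"roll": 0},
    {"xyz": [0,0,0],"roll": 0},
    {"xyz": [0,0,0],"roll": 0},
    {"xyz": [0,0,0],"roll": 0},
  ],
)

```text
t: 11.4
position: [0.5845, 0.0579, 0.0799]
eef_rot: [-1.571, 0.0, -2.184]
contact_force: [-0.0, -0.4, -4.1]
opening: 0.471
```

carry_out(
  steps=[
    {"xyz": [0,0.001,0],"roll": 0},
    {"xyz": [0,0.001,0],"roll": 0},
    {"xyz": [0,0,0],"roll": 0},
    {"xyz": [0,0,0],"roll": 0},
    {"xyz": [0,0,0],"roll": 0},
    {"xyz": [0,0,0],"roll": 0},
    {"xyz": [0,0,0],"roll": 0},
    {"xyz": [0,0,0],"roll": 0},
    {"xyz": [0,0,0],"roll": 0},
    {"xyz": [0,0,0],"roll": 0},
  ],
)

```text
t: 12.4
position: [0.5846, 0.0579, 0.0777]
eef_rot: [-1.571, 0.0, -2.184]
contact_force: [-1.2, -0.5, -0.0]
opening: 0.467
```

carry_out(
  hand=0.25,
  steps=[
    {"xyz": [0,0,0],"roll": 0},
    {"xyz": [0,0,0],"roll": 0},
    {"xyz": [0,0,0],"roll": 0},
    {"xyz": [0,0,0],"roll": 0},
    {"xyz": [0,0,0],"roll": 0},
    {"xyz": [0,0,0],"roll": 0},
    {"xyz": [0,0,0],"roll": 0},
    {"xyz": [0,0,0],"roll": 0},
    {"xyz": [0,0,0],"roll": 0},
    {"xyz": [0,0,0],"roll": 0},
  ],
)

```text
t: 13.4
position: [0.5845, 0.0579, 0.0776]
eef_rot: [-1.571, -0.0, -2.184]
contact_force: [-0.0, -0.5, -0.3]
opening: 0.754
```

carry_out(
  steps=[
    {"xyz": [0,-0.02,0],"roll": 0},
    {"xyz": [0,-0.03,0],"roll": 0},
    {"xyz": [0,-0.03,0],"roll": 0},
    {"xyz": [0,-0.03,0],"roll": 0},
    {"xyz": [0,-0.03,0],"roll": 0},
    {"xyz": [0,-0.03,0],"roll": 0},
    {"xyz": [0,-0.03,0],"roll": 0},
    {"xyz": [0,0,0],"roll": 0},
    {"xyz": [0,0,0],"roll": 0},
    {"xyz": [0,0,0],"roll": 0},
  ],
)

```text
t: 14.4
position: [0.5835, 0.0583, 0.2762]
eef_rot: [-1.573, -0.002, -2.184]
contact_force: [-0.9, 0.6, 0.1]
opening: 0.75
```

```bash
python3 - <<'E'
from h import *
o,ci,im,d=snap('wrist','w7')
P=pts(ci,d);hsv=cv2.cvtColor(im,cv2.COLOR_RGB2HSV).astype(int)
m=(hsv[...,0]>12)&(hsv[...,0]<25)&(hsv[...,1]>130)&(hsv[...,2]>40)
q=P[m];q=q[(abs(q[:,0]-.584)<.04)&(abs(q[:,1]-.058)<.04)]
for a,b in((.123,.14),(.105,.115)):
    t=q[(q[:,2]>a)&(q[:,2]<b)]
    if len(t):print(len(t),t.mean(0).round(4),(t.max(0)+t.min(0))/2,np.ptp(t,axis=0).round(3))
print(o['t'],tool(o,[.577,.210,.2]).round(4),o['eef_rot'],o['position'],o['joint_pos'].round(2))
E
```

```text
569 [0.5846 0.0589 0.127 ] [0.58426581 0.05847167 0.12623557] [0.022 0.022 0.006]
1342 [0.5863 0.0604 0.1082] [0.58495703 0.05858666 0.10843006] [0.042 0.044 0.007]
14.4 [-0.1204  0.0762 -0.0925] [-1.57327733e+00 -1.58702100e-03 -2.18399019e+00] [0.58354061 0.05827067 0.27619605] [-0.58  0.55  0.74  1.54 -0.38  1.21 -0.38]
```

View pics/w7.png

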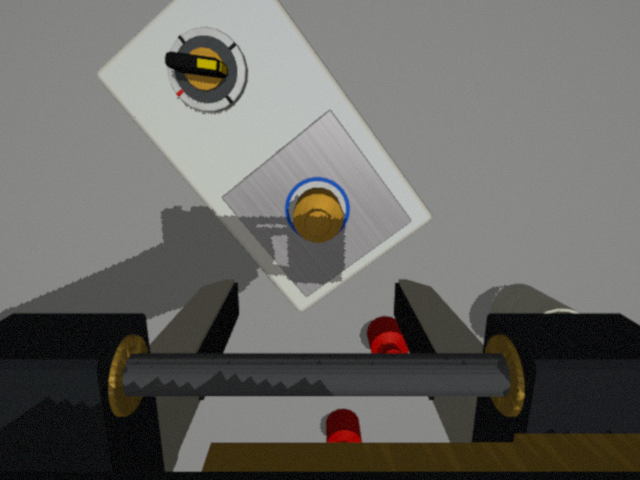

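```bash
cat > bar.py <<'E'
from h import *
def bar(name):
    o,ci,im,d=snap('wrist',name)
    P=pts(ci,d);near=(np.hypot(P[...,0]-.577,P[...,1]-.210)<.03)&(P[...,2]>.108)&(P[...,2]<.125)
    q=P[near][:,:2]*1000
    r=cv2.minAreaRect(q.astype(np.float32));w,V=np.linalg.eigh(np.cov(q.T));print('bar',len(q),r,np.degrees(np.arctan2(V[1,1],V[0,1])))
    hsv=cv2.cvtColor(im,cv2.COLOR_RGB2HSV).astype(int)
    y=near&(hsv[...,0]>20)&(hsv[...,0]<35)&(hsv[...,1]>120)&(hsv[...,2]>80)
    c=np.array(r[0])
    if y.any():
        e=P[y][:,:2].mean(0)*1000-c;print('yel',y.sum(),e,np.degrees(np.arctan2(e[1],e[0])))
    nr=(np.hypot(P[...,0]-.577,P[...,1]-.210)<.045)&((hsv[...,0]<8)|(hsv[...,0]>172))&(hsv[...,1]>150)&(hsv[...,2]>80)
    if nr.any():
        e=P[nr]*1000;print('red',nr.sum(),e.mean(0),np.degrees(np.arctan2(*(e.mean(0)[:2]-c)[::-1])))
    t=P[(np.hypot(P[...,0]-.577,P[...,1]-.210)<.05)&(P[...,2]>.069)&(P[...,2]<.079)]
    print('tur',(t.max(0)+t.min(0))/2,np.ptp(t,axis=0))
    print(o['t'],o['position'],o['eef_rot'],o['joint_pos'].round(2),o['contact_force'],o['wrist_torque'],o['opening'])
    return o
E
python3 -c "
from bar import *
bar('w8')"
```

```text
bar 949 ((576.4381103515625, 213.48123168945312), (12.198579788208008, 43.38563919067383), 47.376747131347656) 137.4839953987208
yel 205 [ 9.44631329 -8.91244141] -43.33431034418095
red 26 [547.12840191 211.59306447  73.93581367] -176.31402931084548
tur [0.57626902 0.21351308 0.07399919] [0.06770186 0.06745045 0.00998673]
14.45 [0.58352012 0.058229   0.27605017] [-1.57343273e+00 -1.91306931e-03 -2.18409941e+00] [-0.58  0.55  0.74  1.54 -0.38  1.21 -0.38] [ 0.33437771  0.34505177 -0.05631224] [-0.06866148  0.09137559 -0.0529822 ] 0.7497874835416393
```

carry_out(
  steps=[
    {"xyz": [0,0,0],"roll": -8.2},
    {"xyz": [0,0,0],"roll": -8.2},
    {"xyz": [0,0,0],"roll": -8.2},
    {"xyz": [0,0,0],"roll": -8.2},
    {"xyz": [0,0,0],"roll": -8.2},
    {"xyz": [0,0,0],"roll": -8.2},
    {"xyz": [0,0,0],"roll": -8.2},
    {"xyz": [0,0,0],"roll": -8.2},
    {"xyz": [0,0,0],"roll": -8.2},
    {"xyz": [0,0,0],"roll": -8.2},
  ],
)

```text
t: 15.5
position: [0.5839, 0.0579, 0.2764]
eef_rot: [-1.573, 0.002, -0.747]
contact_force: [0.2, -0.5, -0.9]
opening: 0.752
```

```bash
python3 -c "
from h import *
o=telemetry.get_obs();print(tool(o,[.5767,.2125,.2]).round(4),o['eef_rot'],o['position'],o['joint_pos'].round(2))"
```

```text
[-0.1103  0.0764  0.1087] [-1.57271454e+00  1.50807973e-03 -7.47261139e-01] [0.58392317 0.05786105 0.27642415] [-0.36  0.48  0.35  1.53 -0.18  1.16  0.85]
```

carry_out(
  steps=[
    {"xyz": [-0.022,0,0.022],"roll": 0},
    {"xyz": [-0.022,0,0.022],"roll": 0},
    {"xyz": [-0.022,0,0.022],"roll": 0},
    {"xyz": [-0.022,0,0.022],"roll": 0},
    {"xyz": [-0.022,0,0.021],"roll": 0},
    {"xyz": [0,0.025,0],"roll": 0},
    {"xyz": [0,0.025,0],"roll": 0},
    {"xyz": [0,0.025,0],"roll": 0},
    {"xyz": [0,0,0],"roll": 0},
    {"xyz": [0,0,0],"roll": 0},
  ],
)

```text
t: 16.5
position: [0.5786, 0.2125, 0.2022]
eef_rot: [-1.572, 0.001, -0.753]
contact_force: [0.9, -0.4, 0.3]
opening: 0.752
```

```bash
python3 -c "
from bar import *
o=bar('w9');print(tool(o,[.5765,.213,.087]))"
```

```text
bar 1078 ((576.0443725585938, 212.9453582763672), (11.968462944030762, 42.77923583984375), 48.38367462158203) 137.72821290500346
yel 231 [ 9.56951989 -7.75839115] -39.03305984809389
red 32 [547.40293677 211.75401642  74.35672469] -177.61815239911755
tur [0.57606894 0.21326255 0.07406799] [0.06728979 0.06749609 0.00984285]
16.5 [0.5785683  0.21251885 0.20217146] [-1.57235542e+00  5.37806379e-04 -7.53163939e-01] [-0.58  0.59  0.32  1.56 -0.21  1.03  0.61] [ 0.91838657 -0.38274051  0.34129864] [-0.00837963  0.06976952 -0.00154602] 0.7522878507930731
[-0.00177603  0.11517395 -0.00088404]
```

View pics/w9.png

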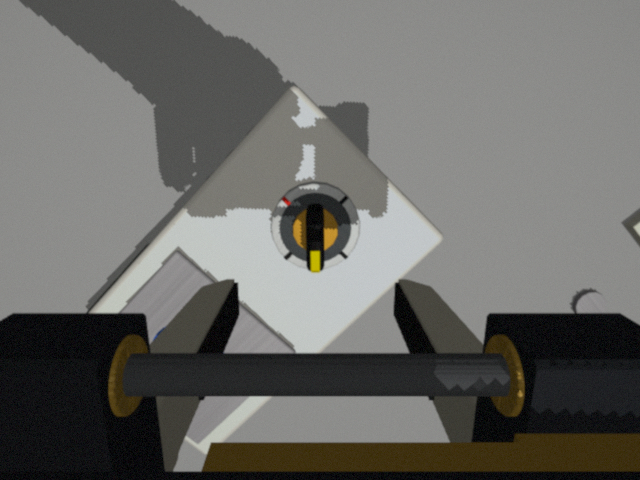

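The bar is centred at (315,238) and aligned between the fingers, with the yellow wing at the bottom. Descending 115 mm and gripping.

carry_out(
  steps=[
    {"xyz": [-0.002,0.015,-0.001],"roll": 0},
    {"xyz": [0,0.02,0],"roll": 0},
    {"xyz": [0,0.02,0],"roll": 0},
    {"xyz": [0,0.02,0],"roll": 0},
    {"xyz": [0,0.02,0],"roll": 0},
    {"xyz": [0,0.015,0],"roll": 0},
    {"xyz": [0,0.004,0],"roll": 0},
    {"xyz": [0,0,0],"roll": 0},
    {"xyz": [0,0,0],"roll": 0},
    {"xyz": [0,0,0],"roll": 0},
  ],
)

```text
t: 17.55
position: [0.5776, 0.2136, 0.09]
eef_rot: [-1.568, -0.001, -0.753]
contact_force: [1.7, -0.0, 0.1]
opening: 0.75
```

carry_out(
  hand=1,
  steps=[
    {"xyz": [0,0,0],"roll": 0},
    {"xyz": [0,0,0],"roll": 0},
    {"xyz": [0,0,0],"roll": 0},
    {"xyz": [0,0,0],"roll": 0},
    {"xyz": [0,0,0],"roll": 0},
    {"xyz": [0,0,0],"roll": 0},
    {"xyz": [0,0,0],"roll": 0},
    {"xyz": [0,0,0],"roll": 0},
    {"xyz": [0,0,0],"roll": 0},
    {"xyz": [0,0,0],"roll": 0},
  ],
)

```text
t: 18.55
position: [0.5764, 0.2131, 0.0886]
eef_rot: [-1.571, 0.0, -0.753]
contact_force: [-1.3, -0.4, 0.1]
opening: 0.128
```

```bash
python3 -c "
from bar import *
o=bar('w10')"
```

```text
bar 3993 ((570.5132446289062, 215.85606384277344), (34.44004440307617, 33.222434997558594), 9.95576286315918) -135.36921527323508
yel 191 [11.14794825 -7.51983837] -34.00159780587997
red 85 [546.60255153 211.83339335  74.19344657] -170.45014156641628
tur [0.57464163 0.21469146 0.07398934] [0.06472091 0.06514687 0.00994063]
18.55 [0.57637472 0.21308168 0.08861935] [-1.57139995e+00  1.72627890e-04 -7.53099814e-01] [-0.55  0.72  0.27  1.68 -0.26  0.78  0.66] [-1.28103471 -0.39895263  0.13949538] [-0.09845464  0.17468066 -0.0109925 ] 0.12766716111324306
```

View pics/w10.png

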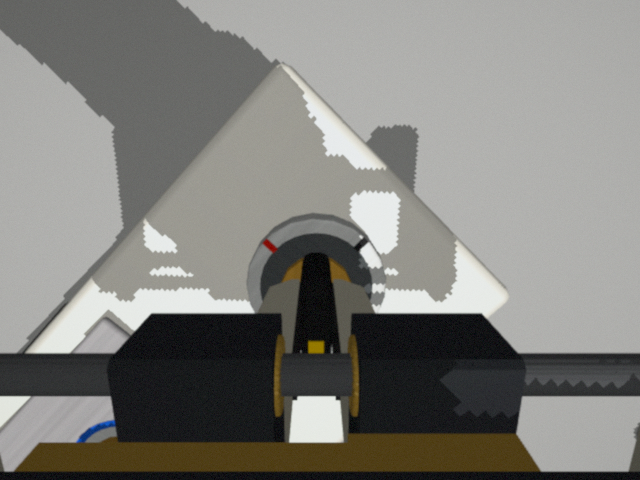

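carry_out(
  steps=[
    {"xyz": [0,0,0],"roll": 6},
    {"xyz": [0,0,0],"roll": 6},
    {"xyz": [0,0,0],"roll": 6},
    {"xyz": [0,0,0],"roll": 6},
    {"xyz": [0,0,0],"roll": 6},
    {"xyz": [0,0,0],"roll": 6},
    {"xyz": [0,0,0],"roll": 6},
    {"xyz": [0,0,0],"roll": 6},
    {"xyz": [0,0,0],"roll": 6},
    {"xyz": [0,0,0],"roll": 6},
  ],
)

```text
t: 19.6
position: [0.5765, 0.2131, 0.0886]
eef_rot: [-1.571, -0.0, -1.804]
contact_force: [-1.1, -0.8, 0.5]
opening: 0.125
```

carry_out(
  steps=[
    {"xyz": [0,0,0],"roll": 6},
    {"xyz": [0,0,0],"roll": 6},
    {"xyz": [0,0,0],"roll": 6},
    {"xyz": [0,0,0],"roll": 6},
    {"xyz": [0,0,0],"roll": 6},
    {"xyz": [0,0,0],"roll": 6},
    {"xyz": [0,0,0],"roll": 6},
    {"xyz": [0,0,0],"roll": 6},
    {"xyz": [0,0,0],"roll": 6},
    {"xyz": [0,0,0],"roll": 0},
  ],
)

```text
t: 20.6
position: [0.5767, 0.213, 0.0886]
eef_rot: [-1.57, -0.0, -2.743]
contact_force: [-0.2, -1.4, 1.6]
opening: 0.13
```

```bash
python3 -c "
from bar import *
o=bar('w11')"
```

```text
bar 3991 ((581.2325439453125, 217.70932006835938), (34.4415283203125, 33.196678161621094), 75.89043426513672) 113.04647979898958
yel 165 [-11.46338028  -7.27212838] -147.60981382146684
tur [0.58136499 0.21370533 0.07400067] [0.05856219 0.067368   0.00999053]
20.6 [0.57665814 0.21296037 0.08861236] [-1.56963418e+00 -2.86571087e-04 -2.74261551e+00] [-0.84  0.85  0.82  1.69 -0.74  0.95 -0.91] [-0.22550357 -1.36236663  1.56175052] [-0.26021278  0.23739359 -0.01399251] 0.12952837065825712
```

View pics/w11.png

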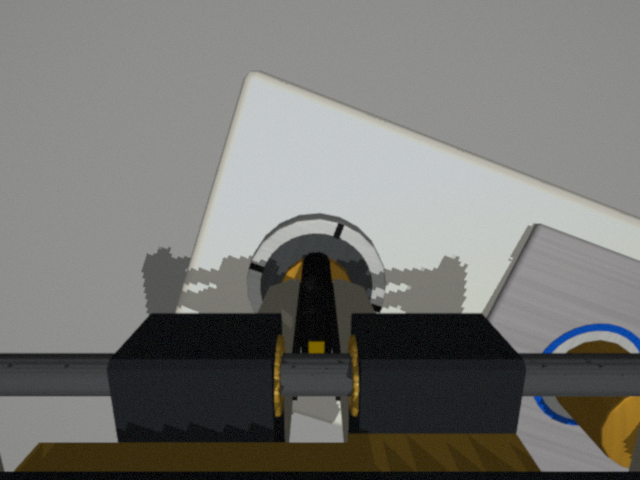

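carry_out(
  steps=[
    {"xyz": [0,0,0],"roll": 4},
    {"xyz": [0,0,0],"roll": 4},
    {"xyz": [0,0,0],"roll": 4},
    {"xyz": [0,0,0],"roll": 3},
    {"xyz": [0,0,0],"roll": 3},
    {"xyz": [0,0,0],"roll": 2},
    {"xyz": [0,0,0],"roll": 1},
    {"xyz": [0,0,0],"roll": 1},
    {"xyz": [0,0,0],"roll": 0},
    {"xyz": [0,0,0],"roll": 0},
  ],
)

```text
t: 21.65
position: [0.5767, 0.2129, 0.0887]
eef_rot: [-1.57, 0.0, -3.126]
contact_force: [-0.2, -2.9, 1.0]
opening: 0.132
```

```bash
python3 -c "
from h import *
o=telemetry.get_obs();print(np.degrees(o['eef_rot']),o['wrist_torque'],o['contact_force'],o['joint_torque'])"
```

```text
[-8.99509238e+01  6.74964284e-03 -1.79078661e+02] [-0.6178858  0.1601615  0.4673167] [-0.16967521 -2.9434308   0.96820242] [ -0.9434345  -44.68702555  10.92257738 -11.08685017  -0.87747423
   0.15822896  -0.45807495]
```

carry_out(
  steps=[
    {"xyz": [0,0,0],"roll": 1},
    {"xyz": [0,0,0],"roll": 1},
    {"xyz": [0,0,0],"roll": 0},
    {"xyz": [0,0,0],"roll": 0},
    {"xyz": [0,0,0],"roll": 0},
    {"xyz": [0,0,0],"roll": 0},
    {"xyz": [0,0,0],"roll": 0},
    {"xyz": [0,0,0],"roll": 0},
    {"xyz": [0,0,0],"roll": 0},
    {"xyz": [0,0,0],"roll": 0},
  ],
)

```text
t: 22.65
position: [0.5766, 0.213, 0.0886]
eef_rot: [-1.57, 0.0, 3.121]
contact_force: [0.7, -5.0, -1.0]
opening: 0.132
```

```bash
python3 -c "
from h import *
o,ci,im,d=snap('wrist','w12');print(o['t'],np.degrees(o['eef_rot']),o['wrist_torque'],o['contact_force'],o['position'],o['opening'])
snap('scene','s12')
im=cv2.imread('pics/s12.png')[150:280,250:420];cv2.imwrite('pics/s12c.png',cv2.resize(im,None,fx=4,fy=4,interpolation=cv2.INTER_CUBIC))
"
```

```text
22.65 [-8.99698530e+01  3.37835552e-03  1.78846588e+02] [-0.93549021  0.04712336  0.678288  ] [ 0.72157924 -4.95015868 -0.96049653] [0.57663564 0.21296672 0.0886376 ] 0.13184064491786754
```

View pics/w12.png

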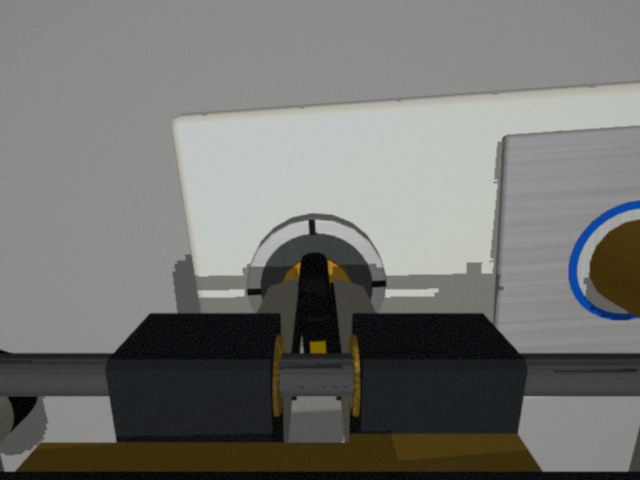

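View pics/s12c.png

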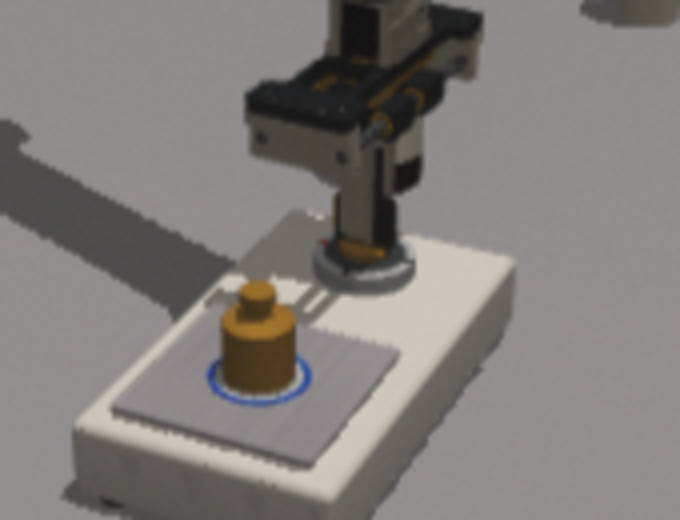

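Wrist torque about z rose from about 0 to 0.47, then 0.68 N m over 2° of extra turn, so the screw is seated, with its bar along the scale's front-rear axis. Backing off now.

carry_out(
  steps=[
    {"xyz": [0,0,0],"roll": -5},
    {"xyz": [0,0,0],"roll": -6},
    {"xyz": [0,0,0],"roll": -6},
    {"xyz": [0,0,0],"roll": -6},
    {"xyz": [0,0,0],"roll": -6},
    {"xyz": [0,0,0],"roll": -6},
    {"xyz": [0,0,0],"roll": -6},
    {"xyz": [0,0,0],"roll": -6},
    {"xyz": [0,0,0],"roll": -6},
    {"xyz": [0,0,0],"roll": -6},
  ],
)

```text
t: 23.75
position: [0.5766, 0.2131, 0.0886]
eef_rot: [-1.571, 0.001, -2.132]
contact_force: [0.8, -2.1, -2.1]
opening: 0.128
```

carry_out(
  steps=[
    {"xyz": [0,0,0],"roll": -6},
    {"xyz": [0,0,0],"roll": -6},
    {"xyz": [0,0,0],"roll": -6},
    {"xyz": [0,0,0],"roll": -6},
    {"xyz": [0,0,0],"roll": -6},
    {"xyz": [0,0,0],"roll": -4},
    {"xyz": [0,0,0],"roll": 0},
    {"xyz": [0,0,0],"roll": 0},
    {"xyz": [0,0,0],"roll": 0},
    {"xyz": [0,0,0],"roll": 0},
  ],
)

```text
t: 24.75
position: [0.5765, 0.2132, 0.0886]
eef_rot: [-1.571, -0.0, -1.54]
contact_force: [0.4, -3.8, -0.7]
opening: 0.123
```

```bash
python3 -c "
from h import *
o,ci,im,d=snap('wrist','w13');print(o['t'],np.degrees(o['eef_rot']),o['wrist_torque'],o['contact_force'],o['position'],o['opening'])
P=pts(ci,d)
m=(P[...,2]>.112)&(P[...,2]<.122)&(np.hypot(P[...,0]-.577,P[...,1]-.213)<.026)&(im.max(-1)<40)
# bar dark or yellow top
hsv=cv2.cvtColor(im,cv2.COLOR_RGB2HSV).astype(int)
y=(P[...,2]>.1)&(P[...,2]<.122)&(np.hypot(P[...,0]-.577,P[...,1]-.213)<.03)&(hsv[...,0]>20)&(hsv[...,0]<35)&(hsv[...,1]>120)&(hsv[...,2]>80)
print(m.sum(),y.sum(),P[y].mean(0)-[.5765,.213,0])
q=P[m][:,:2]
if len(q)>5:
  w,V=np.linalg.eigh(np.cov(q.T));print(np.degrees(np.arctan2(V[1,1],V[0,1])),w)
m=(hsv[...,0]>12)&(hsv[...,0]<25)&(hsv[...,1]>130)&(hsv[...,2]>40)
q=P[m];q=q[(abs(q[:,0]-.584)<.04)&(abs(q[:,1]-.058)<.04)]
print(len(q),q.min(0) if len(q) else 0,q.max(0)if len(q) else 0)
snap('top','t13');im=cv2.imread('pics/t13.png')[180:320,140:480];cv2.imwrite('pics/t13c.png',cv2.resize(im,None,fx=2.3,fy=2.3))
"
```

```text
24.75 [-9.00142124e+01 -9.01182479e-03 -8.82313363e+01] [-0.77134191 -0.03653468 -0.0278139 ] [ 0.41952746 -3.75431127 -0.70133977] [0.57651144 0.21317978 0.08864016] 0.1233485229496807
2216 188 [ 0.00012183 -0.00675965  0.11623472]
91.66028980964614 [1.30062543e-05 6.84230853e-05]
0 0 0
```

View pics/w13.png

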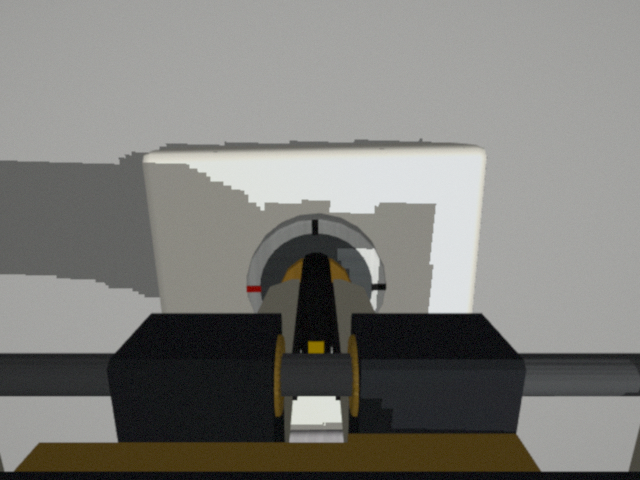

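View pics/t13c.png

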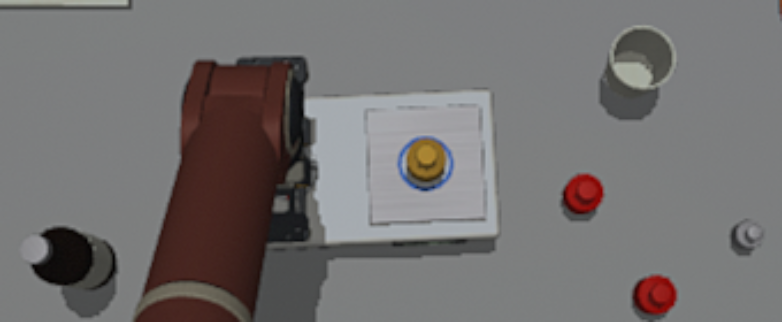

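The bar lines up with the black mark at (315,227) with the striped wing toward the pan. The weight is still centred in the ring, and the cup, steel weight and bottle look unmoved. Handing in.

```bash
python3 -c "
from h import *
o=telemetry.get_obs();print(np.abs(o['qvel']).max(),o['opening']);print(env.finish_job())"
```

```text
0.003286370652506252 0.13035354246126496
the job is handed in; nothing more can be done
None
```

The job is done and handed in at about 25 s of the 69 s allowed; `finish_job` gives no verdict.

- **Weight:** I stood the brass check weight in the blue ring and let go. Afterwards it measured (0.584, 0.058) m, within about 1 mm of the ring's centre. The last top picture showed it upright and still centred.
- **Seating the screw:** I turned it clockwise about 138°. Past the expected seat, the wrist torque about vertical rose to 0.47, then 0.68 N m, so it was against the hard stop. The tool went about 4° beyond the expected seat angle while pressing.
- **Quarter turn back:** The fingers finished at -88.2° yaw, and I estimate the screw at about 89° from its seat. The striped wing faces the pan and the bar lines up with the black mark.
- **Final hold:** The gripper is closed on the bar at about 12 mm opening, still, with the grasp point about 1.4 mm above the grip point. I could not read the grip force directly; it is fixed at half the maximum.
- **Bystanders:** The steel weight, cup and bottle looked unmoved in the last top picture; I did not measure them again.

The top and wrist cameras disagreed by about 3 mm on the screw's position. I used the wrist value, which agreed with the position worked out from the ring.

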